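Pin the sample rack into its dock with the tapered pin

ROBOT

A 7-joint arm with a two-finger parallel gripper is mounted at the origin on the work surface. World frame = base frame: x ahead of the robot, y to its left, z up, the work surface at z = 0. Lengths are in m, angles in rad, forces in N, time in s.
With the tool pointing down it reaches from about 0.425 to 0.925 m from the base axis. Payload 6.8 kg.
Tool frame: the origin (TCP) lies on the centre line of the jaws, within the pads' length; the fingertips stand bot.tip_reach ahead of it and the grasp point (between the pads) lies 3 mm ahead of it (bot.tip_reach is the distance from the TCP to the fingertips, in m); z points along the fingers, y is the line along which they close (so a half turn about z gives the same grasp; the last joint's range is limited). The gripper opens to 85 mm and grips with 20 to 120 N. Pads are 22 mm wide; open, the fingers measure 114 mm over their backs; the gripper's body (76 mm by 85 mm) begins 54 mm behind the grasp point. The pads swing forward as they close: fully open they stand 13 mm farther back than shut.
Start: joints at [-0.108, 0.477, 0.022, 1.555, -0.011, 1.109, -0.083], TCP at [0.675, 0, 0.253] pointing down, gripper open.
Joint ranges: [-2.96, 2.96], [-0.34, 2.1], [-1.41, 1.46], [0.24, 2.44], [-1.37, 4.51], [0.17, 1.92], [-2.96, 2.96]. Speed limits (rad/s): [2.39, 2.39, 3.14, 3.14, 3.14, 3.14, 3.14].

INTERFACE

Orientations are given as a unit quaternion [w, x, y, z].
In Python, from station import bot gives the robot as it stands.
- The arm moves only by the tool jog_arm, never from a script. Its argument "deltas" is a list of rows, each a list of 7 numbers: the shift along the world's x, y, z in m, then the turn, a rotation vector about the world's x, y, z in rad, then the opening, from 0 (shut) to 1 (fully open). In form: [[x, y, z, rx, ry, rz, grip], ...]. A call has 1 to 10 rows; each row shifts and turns the commanded pose from where the row before left it; what a row does not reach is not made up. A row lasts 1/10 s, in which the tool goes at most 50 mm and 8.59 degrees, less where a joint would pass 70% of its speed; a pose out of reach is approached as far as the arm can. A call with a gripper value outside its range is refused whole. The fingers move at their own pace and stop on an object; "newtons" is the grip in N (left out, the last holds). Time passes only in rows, so rows that do not move let the fingers close. It gives the time, the measured TCP pose, the force, the opening and the grip force at its end, in the units of the state.
- bot.get_obs(): the state, without advancing time (a new reading comes with each control period).
- bot.read_camera(name): name is "scene" or "side" or "wrist"; returns a dict with "img" (384x512x3 uint8, red, green, blue), "K" (3x3 intrinsics, pixels), "eye" and "attitude" of the camera in the world. Camera axes: x right, y down, z forward; pixel columns grow to the right and rows downward; lengths in m; the calibration is good to about 2 mm. The wrist camera is an equidistant fisheye: a pixel r from the principal point sees the ray r / f radians off the axis. A picture is of the moment at which its call begins. There is no depth.
- bot.hand_in(): hands the job in; it is judged then, once.
The state is a dict: "t": time; "q": joint angles; "joint_vel": joint speeds; "joint_torque": joint torques, N m; "eef_pos": TCP position; "tool_rot": TCP orientation; "contact_force": force on the tool from outside, world axes, zero at the start; "torque": the same for the moment, N m; "gripper_width": opening from 0.0 (shut) to 1.0 (fully open); "grasp_force": force on a finger pad.
Only numpy, scipy, OpenCV 4.12 (cv2) and the standard library are available. Lean on these libraries where they do the work, as an engineer would, in place of code of your own. Each camera call takes 0.05 s, during which the arm holds its last target. There are 200 camera calls.

TASK

Take the blue-knobbed tapered pin from its stand and push it down through the bridge hole of the loading dock into the offset hole of the yellow tongue underneath, so that the pin itself draws the sample rack into line, until its shoulder sits fully home on the bridge; then let go. Feel your way and press gently, neither ramming the pin nor pushing the rack by hand, and leave the other things on the bench alone.

Things in the scene. Friction and masses are not known exactly. Their poses are not given: they have to be found in the camera images.
- dock: Fixed loading dock: white base plate 8 mm thick, aluminium bridge 70 (x) x 110 (y) mm, 6 mm thick, top 70 mm above the bench, on cheeks 43 mm either side of its round vertical hole, 18 mm in diameter. Origin: on that hole's axis, at bench height. z up; x along the slide, from the bridge towards the tubes. Base from x -47 to +168 mm, 130 mm wide.
- rack: Sliding carriage with green tube rack (tubes 119 mm high, from 80 mm beyond the bridge hole towards dock +x) that carries the yellow tongue. It slides along dock x only and reads 0 to the dock when in line; it starts 5.2 to 6 mm out towards dock +x. About 5.5 N along x draws it in line; let go, it springs partly back. Origin at bench height; axes as the dock's.
- carrier (a point): On the rack, midway across, 63 mm above the bench at the tongue's top face (1 mm under the bridge). The tongue, 8 mm thick, space below, has an 18 mm hole at this point's dock x, but floats sideways on the carriage: its hole stands anywhere up to 7.2 mm to either side (dock y) of this point. Not in the state: seen through the bridge hole, or found by feel. About 4 N shifts it.
- drift: Tapered steel pin, blue round knob, 140 g. Origin: on its axis at the shoulder's underside; z towards the knob. Shoulder 28 mm in diameter, z 0 to 4 mm; knob 22 mm, z 4 to 44 mm; straight shank 16.5 mm, z 0 to -18 mm, then a taper to a flat 7 mm nose at z -58 mm. Hangs upright by its shoulder in one of the stand's holes, origin 64 mm above the bench.
- stand: Fixed grey pin stand, block 50 (x) x 120 (y) x 64 mm high, origin at the centre of its underside, with two through holes 21 mm in diameter at y -33 and +33 mm; one holds the tapered pin, the other the plain pin, either way round.
- plain_pin: Bystander: plain straight pin 15 mm in diameter with a black round knob (22 mm in diameter, top 44 mm above its origin), hanging in the other hole of the stand. Origin at the underside of its shoulder.
- bottle_a: Bystander: loose white bottle with a white cap, 44 mm in diameter, 95 mm high; origin at the centre of its underside.
- bottle_b: Bystander: loose white bottle with a blue cap, 44 mm in diameter, 95 mm high; origin at the centre of its underside.
- jar: Bystander: loose clear jar with a red cap, 52 mm in diameter, 60 mm high; origin at the centre of its underside.
- marker: Bystander: white marker with a blue cap, 135 x 14 x 14 mm, lying along its x; origin at the centre of its underside.
- stopper: Bystander: black tube stopper, 24 mm in diameter, 18 mm high; origin at the centre of its underside.

How it is judged:
On the way, in this order (a step that is already met when the one before it is completed fails the run):
1. the tapered pin is lifted clear of its stand (z of drift in the frame of stand above 0.124 m), for 0.05 s.
2. the pin's nose stands in the tongue's hole while that hole is still more than 2.5 mm out of line along its slide (z of drift in the frame of dock below 0.116 m and horizontal distance between drift and dock below 0.015 m and horizontal distance between rack and dock above 0.0025 m), for 0.05 s.
At the end, for the whole second after the job is handed in: The tapered pin stands upright (within 4.5 degrees) through both holes with its shoulder on the bridge (gap under 1.6 mm, axis within 2.5 mm of the bridge hole's), the rack drawn to within 3 mm of in line, the pin at rest and released (z of drift in the frame of dock below 0.0716 m and horizontal distance between drift and dock below 0.0025 m and angle between the z axis of drift and the z axis of dock, either way round below 0.08 rad and horizontal distance between rack and dock below 0.003 m and linear speed of drift below 0.01 m/s); the robot touches nothing.
It fails at once if the pin is rammed: more than 35 N between it and the dock or the rack (contact force between drift and dock above 35 N or contact force between drift and rack above 35 N).
It fails at once if the rack is pushed by the robot itself (more than 4 N) (contact force between any of the arm, the fingers and rack above 4 N).
It fails at once if the plain pin is taken out or lifted (moved more than 20 mm) (distance of plain_pin from where it was at the start of the episode above 0.02 m).
It fails at once if a bystander is disturbed (moved more than 20 mm) (distance of any of bottle_a, bottle_b, jar, marker, stopper from where it was at the start of the episode above 0.02 m).
It also fails if it takes over 54 s, if anything falls off the work surface, if the arm or the gripper's body presses on something with over 40 N, if the wrist force passes 120 N, or if a joint passes its speed limit or range.

## Working session

There is one attempt and no reset: what is moved stays moved. The work goes in short steps, Python scripts to look and compute and a tool call to move; the robot and the scene stay as the last step left them, time stands still between calls to the robot, and variables do not carry over. Pictures are saved under pics/ and viewed, at most 10 in all, crops included, and the job is handed in when it is done.

Besides the shell and the picture viewer there is one more tool, called after ">>>" as name(argument=value, ...) on one line, values as JSON. jog_arm: Moves the arm, as the interface text tells. Its arguments: {"type":"object","properties":{"deltas":{"type":"array"},"newtons":{"type":"number"}},"required":["deltas"]}

```bash
ls; mkdir -p pics
cat > h.py <<'E'
import numpy as np, cv2
from scipy.spatial.transform import Rotation as R
from station import bot
def rot(a):
    a=np.asarray(a,float)
    return a if a.shape==(3,3) else R.from_quat(a[[1,2,3,0]]).as_matrix()
def ray(c,u,v,fish=False):
    K=np.asarray(c["K"]); x=(u-K[0,2])/K[0,0]; y=(v-K[1,2])/K[1,1]
    if fish:
        r=np.hypot(x,y); d=np.array([x/r*np.sin(r),y/r*np.sin(r),np.cos(r)]) if r>1e-9 else np.array([0,0,1.])
    else: d=np.array([x,y,1.])
    d=rot(c["attitude"])@d; return np.asarray(c["eye"],float),d/np.linalg.norm(d)
def onz(c,u,v,z,fish=False):
    o,d=ray(c,u,v,fish); return o+d*(z-o[2])/d[2]
def save(c,name,crop=None,s=1):
    im=c["img"][:,:,::-1]
    if crop: im=im[crop[1]:crop[3],crop[0]:crop[2]]
    cv2.imwrite("pics/"+name,cv2.resize(im,None,fx=s,fy=s,interpolation=cv2.INTER_CUBIC))
E
python3 - <<'E'
from h import *
import pickle
o=bot.get_obs();print({k:np.round(v,3) for k,v in o.items()},bot.tip_reach)
C={}
for n in("scene","side","wrist"):
    c=bot.read_camera(n);C[n]=c;print(n,c["K"],c["eye"],c["attitude"])
pickle.dump(C,open("c0.pkl","wb"))
im=np.hstack([C["scene"]["img"],C["side"]["img"]]);
save(C["scene"],"a.png",s=1.5);save(C["side"],"b.png",s=1.5);save(C["wrist"],"w.png",s=1.5)
E
```

```text
pics
{'t': np.float64(0.0), 'q': array([-0.108,  0.478,  0.022,  1.556, -0.011,  1.109, -0.083]), 'joint_vel': array([ 0.   , -0.001,  0.   , -0.001, -0.001, -0.   ,  0.001]), 'joint_torque': array([-1.0000e-03, -5.9644e+01,  1.6080e+00, -2.8119e+01,  1.2000e-02,
        9.0000e-03,  0.0000e+00]), 'eef_pos': array([ 0.674, -0.   ,  0.252]), 'tool_rot': array([-0.001,  0.707,  0.707, -0.001]), 'contact_force': array([0.156, 0.772, 0.585]), 'torque': array([-0.02 ,  0.025,  0.034]), 'grasp_force': np.float64(0.0), 'gripper_width': np.float64(1.002)} 0.022
scene [[420.99958194   0.         257.90993346]
 [  0.         420.99958194 185.89567226]
 [  0.           0.           1.        ]] [1.21921012 0.11767136 0.88404159] [-0.21252262  0.58264693  0.73648151 -0.27009569]
side [[375.87350473   0.         252.15550349]
 [  0.         375.87350473 199.34489421]
 [  0.           0.           1.        ]] [ 0.21269947 -0.74568594  0.57913622] [-0.47139747  0.84730381 -0.21724024  0.11254934]
wrist [[297.31863964   0.         259.87431555]
 [  0.         297.31863964 192.25443151]
 [  0.           0.           1.        ]] [0.67451724 0.07757273 0.37328881] [ 1.52787672e-01  9.88258406e-01 -9.63026102e-05 -1.11355387e-03]
```

View pics/a.png

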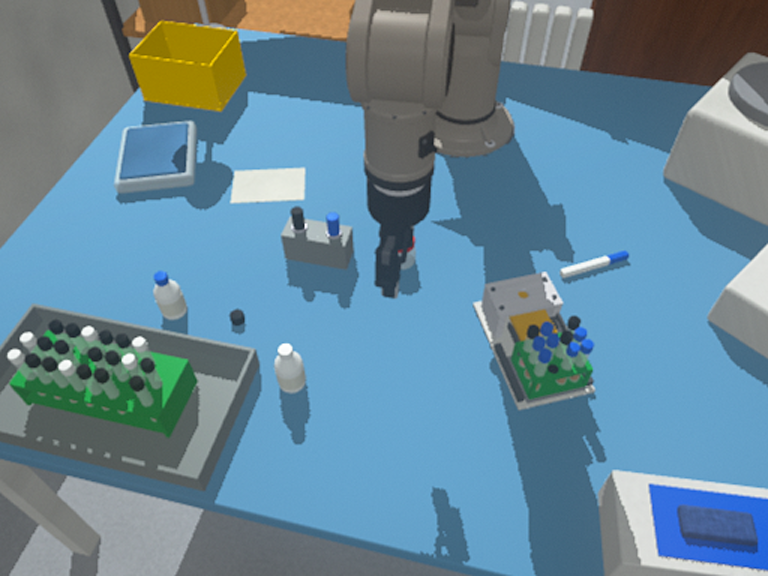

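View pics/w.png

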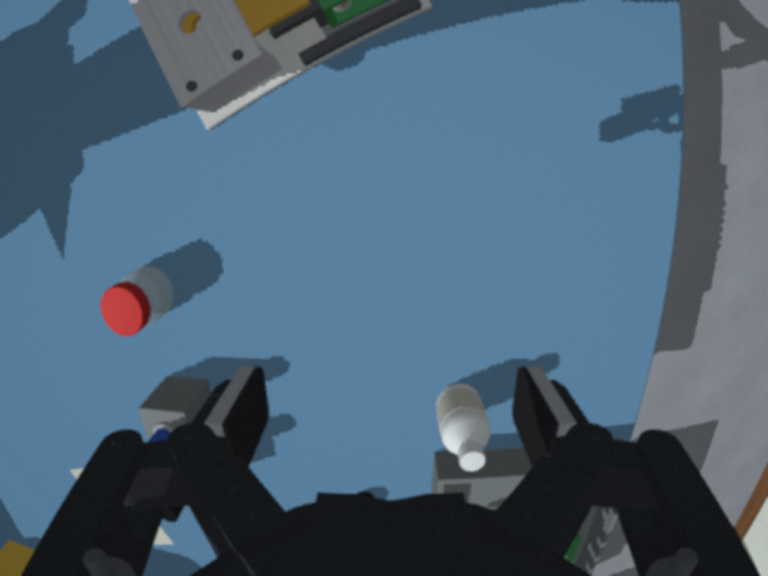

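View pics/b.png

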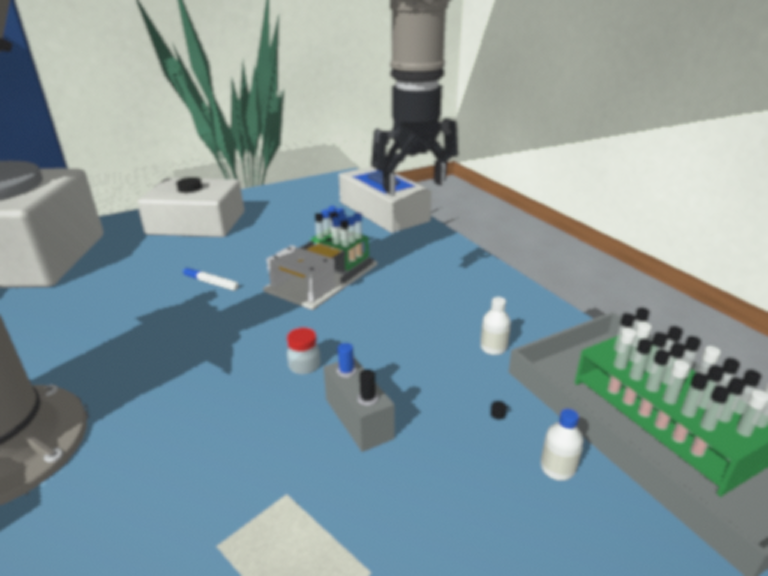

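Scene view: blue knob at about (222,148), black knob at (198,145) and the bridge hole at (349,197), in 512-px units. In the side view the blue knob is at (230,239), and in the wrist view the bridge hole is at (127,14).

```bash
cat >> h.py <<'E'
def cent(c,lo,hi,box):
    x0,y0,x1,y1=box; hsv=cv2.cvtColor(c["img"],cv2.COLOR_RGB2HSV)[y0:y1,x0:x1]
    m=cv2.inRange(hsv,np.array(lo),np.array(hi)); n,l,s,ce=cv2.connectedComponentsWithStats(m)
    i=1+np.argmax(s[1:,4]); return ce[i]+[x0,y0],s[i]
def tri(a,b):
    (o1,d1),(o2,d2)=a,b; A=np.stack([d1,-d2],1); t=np.linalg.lstsq(A,o2-o1,rcond=None)[0]
    p,q=o1+d1*t[0],o2+d2*t[1]; return (p+q)/2,np.linalg.norm(p-q)
E
python3 - <<'E'
from h import *
import pickle
C=pickle.load(open("c0.pkl","rb"));s,d,w=C["scene"],C["side"],C["wrist"]
a,sa=cent(s,(110,150,60),(130,255,255),(212,136,235,165));b,sb=cent(d,(110,150,60),(130,255,255),(215,220,245,255))
print("blue",a,sa,b,sb,tri(ray(s,*a),ray(d,*b)))
a,sa=cent(s,(0,0,0),(180,255,50),(185,132,212,158));b,sb=cent(d,(0,0,0),(180,255,50),(232,240,258,272))
print("black",a,sa,b,sb,tri(ray(s,*a),ray(d,*b)))
# bridge hole: scene yellow blob, wrist blob
a,sa=cent(s,(10,100,60),(35,255,255),(335,185,362,203));print("hole scene",a,sa,onz(s,*a,.066))
b,sb=cent(w,(10,100,40),(35,255,255),(112,2,145,26));print("hole wrist",b,sb,onz(w,190/1.5,21/1.5,.07,1))
p=[onz(w,u/1.5,v/1.5,.07,1) for u,v in((192,86),(238,55))];print("bolts",p, np.linalg.norm(p[0]-p[1]))
# bridge near edge from corner (182,107) and (130,-)
c=onz(w,183/1.5,105/1.5,.07,1);e=onz(w,140/1.5,8/1.5,.07,1);print("edge",c,e,np.degrees(np.arctan2(*(e-c)[1::-1])))
c2=onz(w,262/1.5,55/1.5,.07,1);print("corner2",c2,np.linalg.norm(c-c2),np.degrees(np.arctan2(*(c2-c)[1::-1])))
save(w,"w2.png",(60,0,300,100),3.3)
E
```

```text
blue [223.375 148.   ] [11 10  2  6  8] [229.93382353 238.15441176] [ 10  10  10  18 136] (array([ 0.46217388, -0.16118534,  0.08923063]), np.float64(0.008103850869947325))Traceback (most recent call last):
  File "<stdin>", line 6, in <module>
  File "h.py", line 22, in cent
    i=1+np.argmax(s[1:,4]); return ce[i]+[x0,y0],s[i]
        ~~~~~~~~~^^^^^^^^^
    return _wrapfunc(a, 'argmax', axis=axis, out=out, **kwds)
    return bound(*args, **kwds)
ValueError: attempt to get argmax of an empty sequence
```

Run:
```python
from h import *
import pickle
C=pickle.load(open("c0.pkl","rb"));s,d,w=C["scene"],C["side"],C["wrist"]
lo,hi=(106,165,40),(130,255,255)
a,sa=cent(s,lo,hi,(212,136,235,165));b,sb=cent(d,lo,hi,(215,220,245,255))
print("blue",a,sa,b,sb,tri(ray(s,*a),ray(d,*b)))
lo,hi=(0,0,0),(180,255,85)
a,sa=cent(s,lo,hi,(190,134,207,153));b,sb=cent(d,lo,hi,(236,244,254,268))
print("black",a,sa,b,sb,tri(ray(s,*a),ray(d,*b)))
a,sa=cent(s,(10,100,60),(35,255,255),(335,185,362,203));print("hole scene",a,sa,onz(s,*a,.066))
print("hole wrist",onz(w,190/1.5,21/1.5,.07,1))
p=[onz(w,u/1.5,v/1.5,.07,1) for u,v in((192,86),(238,55))];print("bolts",p, np.linalg.norm(p[0]-p[1]))
c=onz(w,183/1.5,105/1.5,.07,1);e=onz(w,140/1.5,8/1.5,.07,1);print("edge",c,e,np.degrees(np.arctan2(*(e-c)[1::-1])))
c2=onz(w,262/1.5,55/1.5,.07,1);print("corner2",c2,np.linalg.norm(c-c2),np.degrees(np.arctan2(*(c2-c)[1::-1])))
```

```text
blue [221.93333333 149.31111111] [ 6  6  8 15 90] [229.85507246 237.38405797] [ 10   9  10  18 138] (array([ 0.46455655, -0.1620575 ,  0.08917395]), np.float64(0.002000498443826448))
black [198.51388889 146.77777778] [ 5  7  8 12 72] [245.30188679 256.31603774] [  4   3  14  20 212] (array([ 0.46669068, -0.2278532 ,  0.08548655]), np.float64(0.003005332268040406))
hole scene [348.5 196. ] [11 10  6  3 16] [0.52712678 0.18418184 0.066     ]
hole wrist [0.53063229 0.1826005  0.07      ]
bolts [array([0.53344685, 0.13219756, 0.07      ]), array([0.56891657, 0.15077306, 0.07      ])] 0.040039360295905144
edge [0.52601737 0.11900687 0.07      ] [0.48625245 0.20242197 0.07      ] 115.48766810535463
corner2 [0.58652504 0.14883558 0.07      ] 0.06746057259463546 26.242096437871268
```

>>> jog_arm(deltas=[[-0.024, 0.0175, -0.02, 0, 0, 0, 1], [-0.024, 0.0175, -0.02, 0, 0, 0, 1], [-0.024, 0.0175, -0.02, 0, 0, 0, 1], [-0.024, 0.0175, -0.02, 0, 0, 0, 1], [-0.024, 0.0175, -0.02, 0, 0, 0, 1], [-0.024, 0.0175, -0.02, 0, 0, 0, 1], [0, 0, 0, 0, 0, 0, 1], [0, 0, 0, 0, 0, 0, 1]])

```text
t: 0.95
eef_pos: [0.5305, 0.1053, 0.133]
tool_rot: [-0.0, 0.707, 0.708, -0.0]
contact_force: [0.9, 0.2, 0.3]
gripper_width: 1.001
grasp_force: 0.0
```

Run:
```python
from h import *
import pickle
c=bot.read_camera("wrist");pickle.dump(c,open("c1.pkl","wb"));print(bot.get_obs()["eef_pos"],c["eye"],c["attitude"])
R_=rot(c["attitude"]);v=R_.T@(np.array([.53,.183,.07])-c["eye"]);th=np.arctan2(np.hypot(v[0],v[1]),v[2]);u=v[:2]/np.hypot(*v[:2])*th*297.3+[259.9,192.3];print(u)
u=u.astype(int);x0=max(0,u[0]-60);y0=max(0,u[1]-60);print(x0,y0);save(c,"w2.png",(x0,y0,u[0]+60,u[1]+60),5)
```

```text
[0.53171425 0.10474796 0.13361263] [0.53036341 0.18290207 0.25384696] [ 1.52887438e-01  9.88243269e-01  4.93385047e-04 -6.55723528e-04]
[259.74009692 100.87651942]
199 40
```

View pics/w2.png

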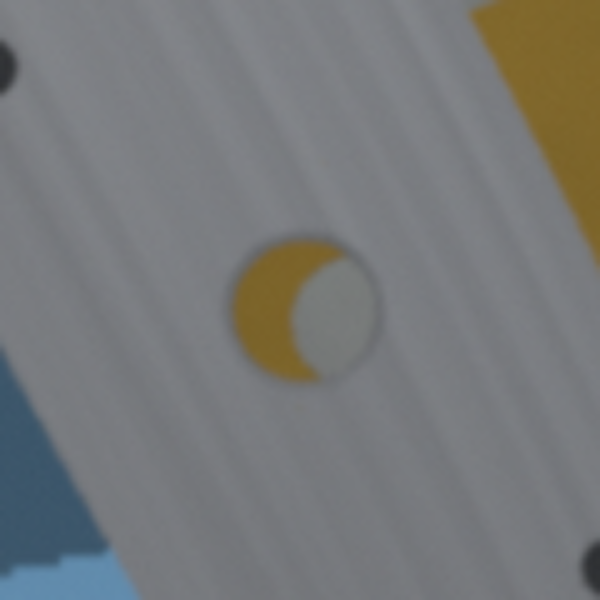

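The hole lies at about (260,101.6). Its crescent shows the tongue hole about 5 mm out along dock +x and 5 mm towards dock -y. Next, the pin.

>>> jog_arm(deltas=[[-0.0095, -0.038, 0.004, 0, 0, 0, 1], [-0.0095, -0.038, 0.004, 0, 0, 0, 1], [-0.0095, -0.038, 0.004, 0, 0, 0, 1], [-0.0095, -0.038, 0.004, 0, 0, 0, 1], [-0.0095, -0.038, 0.004, 0, 0, 0, 1], [-0.0095, -0.038, 0.004, 0, 0, 0, 1], [-0.0095, -0.038, 0.004, 0, 0, 0, 1], [0, 0, 0, 0, 0, 0, 1], [0, 0, 0, 0, 0, 0, 1]])

```text
t: 1.9
eef_pos: [0.4651, -0.163, 0.1621]
tool_rot: [0.001, 0.709, 0.706, 0.0]
contact_force: [0.7, -0.2, -0.1]
gripper_width: 1.0
grasp_force: 0.0
```

Run:
```python
from h import *
import pickle
c=bot.read_camera("wrist");pickle.dump(c,open("c2.pkl","wb"));print(bot.get_obs()["eef_pos"],c["eye"])
a,s=cent(c,(106,150,30),(130,255,255),(150,180,370,384));print(a,s,onz(c,*a,.095,1))
save(c,"w3.png",s=1.5)
```

```text
[ 0.4653628  -0.16155389  0.16191298] [ 0.46503244 -0.08536972  0.28298478]
[258.54808511 217.12851064] [  93   14   32   46 1175] [ 0.46405065 -0.16286723  0.095     ]
```

View pics/w3.png

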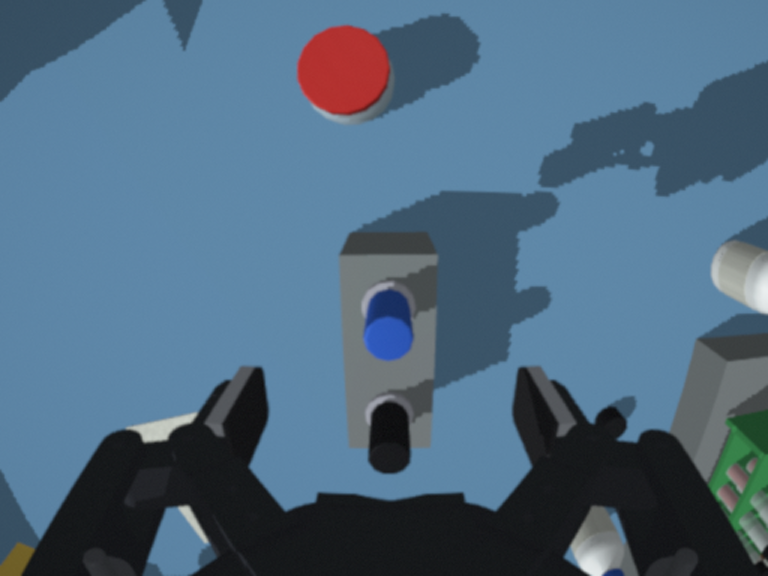

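The blue knob's top is at (258.7,224.7), centred between the jaws at about (0.464,-0.163). Descend and grip.

>>> jog_arm(deltas=[[-0.001, -0.001, -0.017, 0, 0, 0, 1], [0, 0, -0.017, 0, 0, 0, 1], [0, 0, -0.017, 0, 0, 0, 1], [0, 0, -0.017, 0, 0, 0, 1], [0, 0, 0, 0, 0, 0, 1], [0, 0, 0, 0, 0, 0, 0], [0, 0, 0, 0, 0, 0, 0], [0, 0, 0, 0, 0, 0, 0], [0, 0, 0, 0, 0, 0, 0], [0, 0, 0, 0, 0, 0, 0]], newtons=70)

```text
t: 2.95
eef_pos: [0.4639, -0.1621, 0.094]
tool_rot: [0.0, 0.707, 0.707, 0.0]
contact_force: [-0.5, 0.1, 4.4]
gripper_width: 0.244
grasp_force: 68.1
```

>>> jog_arm(deltas=[[0, 0, 0.01, 0, 0, 0, 0], [0, 0, 0.026, 0, 0, 0, 0], [0, 0, 0.026, 0, 0, 0, 0], [0, 0, 0.026, 0, 0, 0, 0], [0, 0, 0, 0, 0, 0, 0]])

```text
t: 3.45
eef_pos: [0.4655, -0.1626, 0.185]
tool_rot: [0.003, 0.707, 0.707, 0.002]
contact_force: [0.6, 0.5, -0.9]
gripper_width: 0.24
grasp_force: 68.9
```

>>> jog_arm(deltas=[[0.0078, 0.038, 0, 0, 0, 0.05, 0], [0.0078, 0.038, 0, 0, 0, 0.05, 0], [0.0078, 0.038, 0, 0, 0, 0.05, 0], [0.0078, 0.038, 0, 0, 0, 0.05, 0], [0.0078, 0.038, 0, 0, 0, 0.05, 0], [0.0078, 0.038, 0, 0, 0, 0.05, 0], [0.0078, 0.038, 0, 0, 0, 0.05, 0], [0.0078, 0.038, 0, 0, 0, 0.05, 0], [0.0078, 0.039, 0, 0, 0, 0.05, 0], [0, 0, 0, 0, 0, 0, 0]])

```text
t: 4.45
eef_pos: [0.5332, 0.1881, 0.181]
tool_rot: [-0.001, 0.528, 0.85, 0.002]
contact_force: [-0.2, 0.5, -1.4]
gripper_width: 0.242
grasp_force: 69.0
```

Run:
```python
from h import *
import pickle
o=bot.get_obs();print({k:np.round(o[k],4) for k in("eef_pos","tool_rot","contact_force","torque","t")})
c=bot.read_camera("wrist");s=bot.read_camera("scene");d=bot.read_camera("side");pickle.dump((c,s,d),open("c3.pkl","wb"));print(c["eye"],c["attitude"])
a=cv2.resize(c["img"][130:310,160:360],(800,720)[:2]);b=cv2.resize(s["img"][150:240,300:400],(600,540));e=cv2.resize(d["img"][120:210,160:260],(600,540))
im=np.hstack([cv2.resize(a,(400,360)),cv2.resize(e,(400,360))])[:,:,::-1];cv2.imwrite("pics/d.png",im)
```

```text
{'eef_pos': array([0.5332, 0.1881, 0.181 ]), 'tool_rot': array([-0.0011,  0.5275,  0.8495,  0.0017]), 'contact_force': array([-0.1562,  0.5467, -1.3946]), 'torque': array([0.0203, 0.048 , 0.0197]), 't': np.float64(4.45)}
[0.4987557  0.25712952 0.30212408] [0.14670207 0.96268787 0.22468705 0.03501846]
```

View pics/d.png

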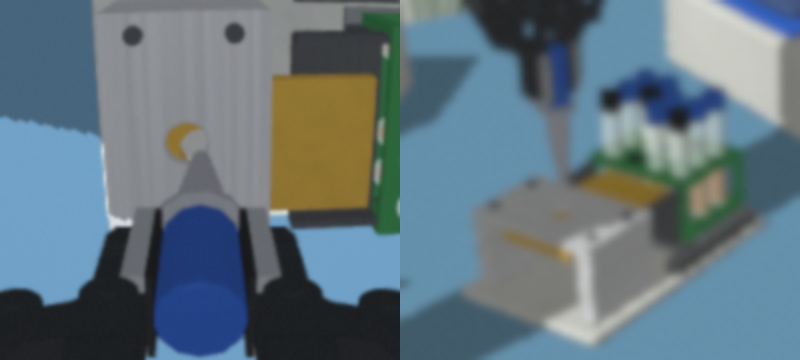

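Wrist view: bridge hole at (253.5,201) and pin nose at about (260,205), just short of the hole. The dock's edges are aligned with the image.

Run:
```python
from h import *
import pickle
c,s,d=pickle.load(open("c3.pkl","rb"))
a=np.radians(26);D=np.array([[np.cos(a),np.sin(a)],[-np.sin(a),np.cos(a)]])
h=onz(c,160+187/2,130+142/2,.07,1);n=onz(c,160+200/2,130+151/2,.093,1);t=np.array([.5332,.1881])
print("hole",h,"nose near edge",n,"rel dock",D@(n-h)[:2],"tcp rel hole",D@(t-h[:2]))
k=onz(c,160+201/2,130+320/2,.195,1);print("knob top",k,D@(k[:2]-t))
p=[onz(c,160+u/2,130+v/2,.07,1) for u,v in((133,35),(234,33))];print(np.degrees(np.arctan2(*(p[1]-p[0])[1::-1])))
```

```text
hole [0.52981456 0.18315276 0.07      ] nose near edge [0.53265121 0.18943102 0.093     ] rel dock [0.00530178 0.00439936] tcp rel hole [0.00521154 0.00296247]
knob top [0.53385072 0.1870645  0.195     ] [ 0.00013093 -0.00121596]
27.265048157742104
```

>>> jog_arm(deltas=[[0, 0, 0, 0, 0, 0, 0], [0, 0, 0, 0, 0, 0, 0]])

```text
t: 4.8
eef_pos: [0.5337, 0.1794, 0.1812]
tool_rot: [0.0, 0.533, 0.846, -0.0]
contact_force: [-0.6, -0.2, -1.6]
gripper_width: 0.239
grasp_force: 69.0
```

Run:
```python
from h import *
c=bot.read_camera("wrist");o=bot.get_obs();print(o["eef_pos"],o["contact_force"],c["eye"])
cv2.imwrite("pics/e.png",cv2.resize(c["img"][160:260,200:310,::-1],None,fx=6,fy=6,interpolation=cv2.INTER_CUBIC))
import pickle;pickle.dump(c,open("c4.pkl","wb"))
```

```text
[0.53369054 0.17968798 0.18125554] [ 0.08392427 -1.48922539 -1.09007935] [0.50002404 0.24945956 0.30199389]
```

View pics/e.png

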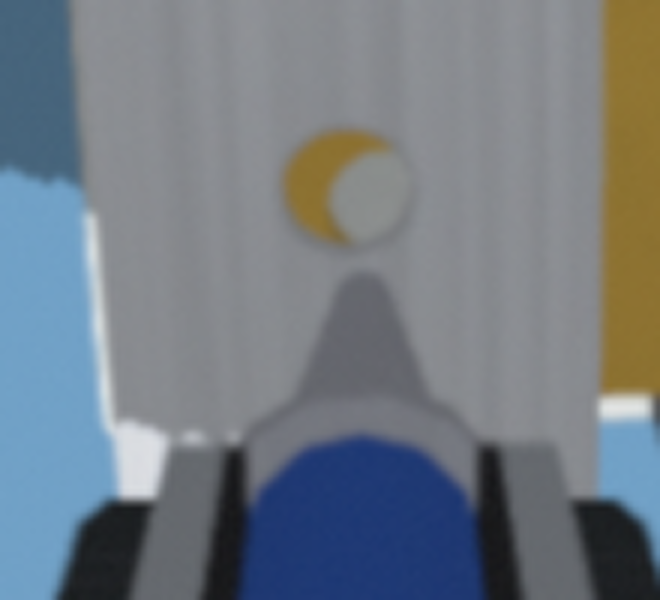

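Settled: hole centre at (257.8,191.2), near edge of the nose at (260.5,205.3). The tongue hole still shows to the right and towards dock -y.

Run:
```python
from h import *
import pickle
c=pickle.load(open("c4.pkl","rb"))
a=np.radians(26.5);D=np.array([[np.cos(a),np.sin(a)],[-np.sin(a),np.cos(a)]])
h=onz(c,257.8,191.2,.07,1);n=onz(c,260.5,205.3,.093,1);t=np.array([.5337,.1795])
print("hole",h,"nose near edge",n,"rel dock",D@(n-h)[:2],"tcp rel hole",D@(t-h[:2]))
```

```text
hole [0.52970434 0.18313112 0.07      ] nose near edge [0.53334192 0.18060218 0.093     ] rel dock [ 0.00212699 -0.00388631] tcp rel hole [ 0.00195566 -0.00503247]
```

>>> jog_arm(deltas=[[-0.0009, 0.0034, 0, 0, 0, 0, 0], [0, 0, -0.008, 0, 0, 0, 0], [0, 0, -0.008, 0, 0, 0, 0], [0, 0, 0, 0, 0, 0, 0], [0, 0, 0, 0, 0, 0, 0]])

```text
t: 5.35
eef_pos: [0.5325, 0.1843, 0.1647]
tool_rot: [-0.0, 0.532, 0.847, -0.0]
contact_force: [0.4, 0.2, -1.7]
gripper_width: 0.24
grasp_force: 69.0
```

Run:
```python
from h import *
c=bot.read_camera("wrist");o=bot.get_obs();print(o["eef_pos"],o["contact_force"],c["eye"])
cv2.imwrite("pics/f.png",cv2.resize(c["img"][160:260,200:310,::-1],None,fx=6,fy=6,interpolation=cv2.INTER_CUBIC))
import pickle;pickle.dump(c,open("c5.pkl","wb"))
```

```text
[0.53277882 0.18434545 0.16510659] [ 0.16274538  0.77697769 -1.40673793] [0.49882323 0.2541606  0.28561393]
```

View pics/f.png

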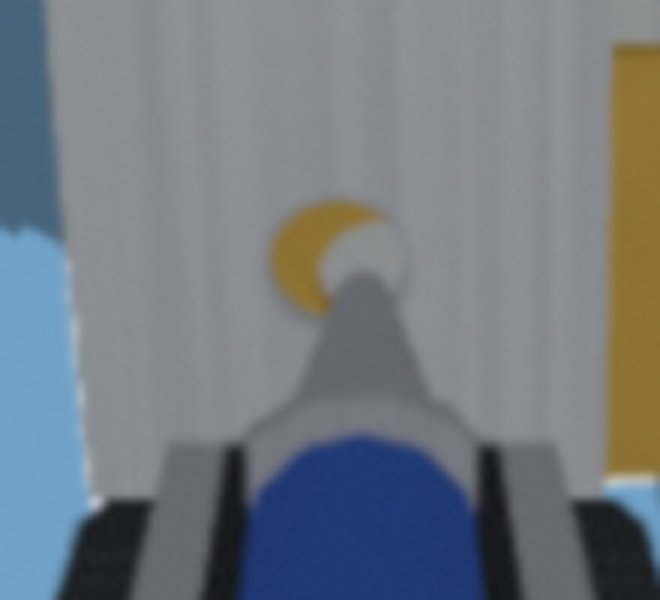

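Run:
```python
from h import *
import pickle
c=pickle.load(open("c5.pkl","rb"))
a=np.radians(26.5);D=np.array([[np.cos(a),np.sin(a)],[-np.sin(a),np.cos(a)]])
h=onz(c,200+340/6,160+259/6,.07,1);n=onz(c,200+363/6,160+272/6,.077,1);t=np.array([.5327,.1843])
print("hole",h,"nose edge",n,"rel dock",D@(n-h)[:2],"tcp rel hole",D@(t-h[:2]))
```

```text
hole [0.52978068 0.18357385 0.07      ] nose edge [0.53209469 0.18556021 0.077     ] rel dock [0.00295719 0.00074515] tcp rel hole [ 0.00293661 -0.00065274]
```

Nose sits at dock offset (2.9,-2.8) mm, inside both holes. Descend gently.

>>> jog_arm(deltas=[[0, 0, -0.004, 0, 0, 0, 0], [0, 0, -0.004, 0, 0, 0, 0], [0, 0, -0.004, 0, 0, 0, 0], [0, 0, 0, 0, 0, 0, 0]])

```text
t: 5.8
eef_pos: [0.5324, 0.1842, 0.1525]
tool_rot: [-0.0, 0.532, 0.847, -0.001]
contact_force: [0.1, 0.2, -1.2]
gripper_width: 0.238
grasp_force: 69.0
```

>>> jog_arm(deltas=[[0, 0, -0.002, 0, 0, 0, 0], [-0.0002, 0, -0.002, 0, 0, 0, 0], [-0.0002, 0.0001, -0.002, 0, 0, 0, 0], [0, 0, 0, 0, 0, 0, 0]])

```text
t: 6.2
eef_pos: [0.5322, 0.1844, 0.147]
tool_rot: [-0.0, 0.532, 0.847, -0.0]
contact_force: [0.7, 0.1, -1.0]
gripper_width: 0.238
grasp_force: 69.0
```

>>> jog_arm(deltas=[[-0.0002, 0.0001, -0.002, 0, 0, 0, 0], [-0.0002, 0.0001, -0.002, 0, 0, 0, 0], [0, 0, 0, 0, 0, 0, 0]])

```text
t: 6.5
eef_pos: [0.5321, 0.1846, 0.1431]
tool_rot: [0.0, 0.532, 0.847, 0.0]
contact_force: [0.3, -0.1, -2.0]
gripper_width: 0.239
grasp_force: 69.0
```

>>> jog_arm(deltas=[[-0.0002, 0.0001, -0.002, 0, 0, 0, 0], [0, 0, 0, 0, 0, 0, 0]])

```text
t: 6.7
eef_pos: [0.5322, 0.1847, 0.1413]
tool_rot: [0.0, 0.532, 0.847, 0.0]
contact_force: [1.6, -0.7, -2.5]
gripper_width: 0.241
grasp_force: 69.0
```

>>> jog_arm(deltas=[[-0.00025, 0.0001, -0.002, 0, 0, 0, 0], [-0.00025, 0.0001, -0.002, 0, 0, 0, 0], [0, 0, 0, 0, 0, 0, 0]])

```text
t: 7.0
eef_pos: [0.532, 0.1847, 0.1374]
tool_rot: [0.001, 0.532, 0.847, 0.0]
contact_force: [3.1, -1.8, -1.1]
gripper_width: 0.239
grasp_force: 69.1
```

>>> jog_arm(deltas=[[-0.00025, 0.0001, -0.002, 0, 0, 0, 0], [-0.00025, 0.0001, -0.002, 0, 0, 0, 0], [0, 0, 0, 0, 0, 0, 0]])

```text
t: 7.3
eef_pos: [0.5313, 0.185, 0.1332]
tool_rot: [0.0, 0.532, 0.847, 0.0]
contact_force: [4.0, -3.6, -0.1]
gripper_width: 0.239
grasp_force: 69.2
```

>>> jog_arm(deltas=[[-0.0004, 0.0001, -0.002, 0, 0, 0, 0], [-0.0004, 0.0001, -0.002, 0, 0, 0, 0], [0, 0, 0, 0, 0, 0, 0]])

```text
t: 7.6
eef_pos: [0.5302, 0.1855, 0.1291]
tool_rot: [0.0, 0.531, 0.847, 0.0]
contact_force: [5.5, -2.2, 0.3]
gripper_width: 0.239
grasp_force: 69.3
```

>>> jog_arm(deltas=[[-0.0004, 0.0001, -0.002, 0, 0, 0, 0], [-0.0004, 0.0001, -0.002, 0, 0, 0, 0], [0, 0, 0, 0, 0, 0, 0]])

```text
t: 7.9
eef_pos: [0.5295, 0.1857, 0.1252]
tool_rot: [0.0, 0.532, 0.847, 0.0]
contact_force: [5.1, -1.6, 0.6]
gripper_width: 0.238
grasp_force: 69.3
```

>>> jog_arm(deltas=[[-0.0002, -0.0001, -0.002, 0, 0, 0, 0], [-0.0002, -0.0001, -0.002, 0, 0, 0, 0], [0, 0, 0, 0, 0, 0, 0]])

```text
t: 8.2
eef_pos: [0.5293, 0.1853, 0.1213]
tool_rot: [0.0, 0.532, 0.847, 0.0]
contact_force: [6.4, -2.4, -0.0]
gripper_width: 0.241
grasp_force: 69.4
```

>>> jog_arm(deltas=[[-0.0002, -0.0001, -0.002, 0, 0, 0, 0], [0, 0, 0, 0, 0, 0, 0]])

```text
t: 8.4
eef_pos: [0.5292, 0.1852, 0.1193]
tool_rot: [0.0, 0.532, 0.847, 0.0]
contact_force: [6.7, -2.6, 1.9]
gripper_width: 0.238
grasp_force: 69.4
```

>>> jog_arm(deltas=[[-0.0001, 0, -0.002, 0, 0, 0, 0], [0, 0, 0, 0, 0, 0, 0]])

```text
t: 8.6
eef_pos: [0.5292, 0.185, 0.1174]
tool_rot: [0.001, 0.532, 0.847, 0.0]
contact_force: [4.4, -2.9, 1.0]
gripper_width: 0.237
grasp_force: 69.4
```

>>> jog_arm(deltas=[[0, 0, -0.002, 0, 0, 0, 0], [0, 0, 0, 0, 0, 0, 0]])

```text
t: 8.8
eef_pos: [0.5292, 0.1849, 0.1153]
tool_rot: [0.001, 0.532, 0.847, 0.0]
contact_force: [5.7, -3.2, 0.8]
gripper_width: 0.237
grasp_force: 69.4
```

>>> jog_arm(deltas=[[0, 0, -0.002, 0, 0, 0, 0], [0, 0, -0.001, 0, 0, 0, 0], [0, 0, 0, 0, 0, 0, 0]])

```text
t: 9.1
eef_pos: [0.5292, 0.1849, 0.1125]
tool_rot: [0.001, 0.532, 0.847, 0.0]
contact_force: [4.9, -3.7, 1.8]
gripper_width: 0.239
grasp_force: 69.4
```

>>> jog_arm(deltas=[[0, 0, -0.0015, 0, 0, 0, 0], [0, 0, -0.0015, 0, 0, 0, 0], [0, 0, 0, 0, 0, 0, 0]])

```text
t: 9.4
eef_pos: [0.5292, 0.1849, 0.1093]
tool_rot: [0.001, 0.532, 0.847, 0.0]
contact_force: [6.1, -3.0, -0.1]
gripper_width: 0.238
grasp_force: 69.4
```

>>> jog_arm(deltas=[[0, 0, -0.002, 0, 0, 0, 0], [0, 0, -0.002, 0, 0, 0, 0], [0, 0, 0, 0, 0, 0, 0]])

```text
t: 9.7
eef_pos: [0.5292, 0.1849, 0.1052]
tool_rot: [0.001, 0.532, 0.847, 0.0]
contact_force: [6.1, -3.3, -0.1]
gripper_width: 0.237
grasp_force: 69.4
```

>>> jog_arm(deltas=[[0, 0, -0.001, 0, 0, 0, 0], [0, 0, -0.001, 0, 0, 0, 0], [0, 0, 0, 0, 0, 0, 0]])

```text
t: 10.0
eef_pos: [0.5292, 0.1849, 0.1034]
tool_rot: [0.001, 0.532, 0.847, 0.0]
contact_force: [7.1, -3.4, 1.9]
gripper_width: 0.241
grasp_force: 69.4
```

>>> jog_arm(deltas=[[0, 0, -0.001, 0, 0, 0, 0], [0, 0, -0.0005, 0, 0, 0, 0], [0, 0, 0, 0, 0, 0, 0]])

```text
t: 10.3
eef_pos: [0.5292, 0.1849, 0.1019]
tool_rot: [0.001, 0.532, 0.847, 0.0]
contact_force: [5.5, -3.2, 1.8]
gripper_width: 0.239
grasp_force: 69.4
```

>>> jog_arm(deltas=[[0, 0, -0.001, 0, 0, 0, 0], [0, 0, 0, 0, 0, 0, 0]])

```text
t: 10.5
eef_pos: [0.5293, 0.1849, 0.1009]
tool_rot: [0.001, 0.532, 0.847, 0.0]
contact_force: [5.3, -3.4, 1.8]
gripper_width: 0.24
grasp_force: 69.4
```

>>> jog_arm(deltas=[[0, 0, -0.0005, 0, 0, 0, 0], [0, 0, 0, 0, 0, 0, 0]])

```text
t: 10.7
eef_pos: [0.5292, 0.1848, 0.1005]
tool_rot: [0.001, 0.532, 0.847, 0.0]
contact_force: [5.2, -3.8, 3.3]
gripper_width: 0.238
grasp_force: 69.4
```

>>> jog_arm(deltas=[[0, 0, -0.0005, 0, 0, 0, 0], [0, 0, 0, 0, 0, 0, 0]])

```text
t: 10.9
eef_pos: [0.5293, 0.1849, 0.1002]
tool_rot: [0.001, 0.532, 0.847, 0.0]
contact_force: [6.0, -3.5, 4.4]
gripper_width: 0.245
grasp_force: 70.0
```

>>> jog_arm(deltas=[[0, 0, -0.0005, 0, 0, 0, 0], [0, 0, 0, 0, 0, 0, 0]])

```text
t: 11.1
eef_pos: [0.5293, 0.1848, 0.1001]
tool_rot: [0.001, 0.532, 0.847, 0.0]
contact_force: [4.0, -4.3, 8.7]
gripper_width: 0.24
grasp_force: 70.4
```

>>> jog_arm(deltas=[[0, 0, -0.0005, 0, 0, 0, 0], [0, 0, 0, 0, 0, 0, 0]])

```text
t: 11.3
eef_pos: [0.5293, 0.1848, 0.1001]
tool_rot: [0.001, 0.532, 0.847, 0.0]
contact_force: [2.0, -5.8, 13.2]
gripper_width: 0.237
grasp_force: 70.8
```

>>> jog_arm(deltas=[[0, 0, 0, 0, 0, 0, 0.45], [0, 0, 0, 0, 0, 0, 0.7], [0, 0, 0, 0, 0, 0, 1], [0, 0, 0, 0, 0, 0, 1], [0, 0, 0, 0, 0, 0, 1], [0, 0, 0, 0, 0, 0, 1]])

```text
t: 11.9
eef_pos: [0.5283, 0.1854, 0.0986]
tool_rot: [-0.0, 0.531, 0.847, -0.0]
contact_force: [0.2, 0.8, -0.9]
gripper_width: 1.0
grasp_force: 0.0
```

>>> jog_arm(deltas=[[0, 0, 0.01, 0, 0, 0, 1], [0, 0, 0.02, 0, 0, 0, 1], [0, 0, 0.03, 0, 0, 0, 1], [0, 0, 0.03, 0, 0, 0, 1], [0, 0, 0, 0, 0, 0, 1], [0, 0, 0, 0, 0, 0, 1]])

```text
t: 12.5
eef_pos: [0.529, 0.1855, 0.1901]
tool_rot: [0.001, 0.532, 0.847, 0.001]
contact_force: [-0.2, -0.3, -0.7]
gripper_width: 1.0
grasp_force: 0.0
```

Run:
```python
from h import *
c=bot.read_camera("wrist");d=bot.read_camera("side");o=bot.get_obs();print(o["eef_pos"],o["contact_force"],o["t"])
im=np.hstack([cv2.resize(c["img"][120:320,140:380],(480,400),interpolation=2),cv2.resize(d["img"][130:210,170:234],(320,400),interpolation=2)])
cv2.imwrite("pics/g.png",im[:,:,::-1])
```

```text
[0.52798413 0.18499359 0.18833735] [ 0.01695276  0.44254206 -0.00249137] 12.6
```

View pics/g.png

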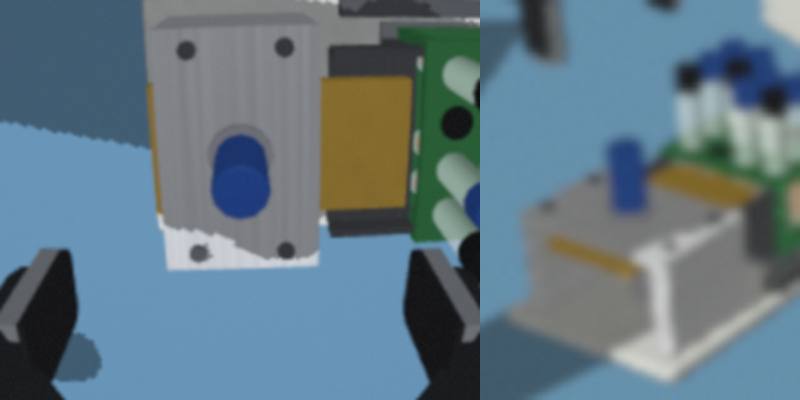

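The pin stands upright with its shoulder flat on the bridge (wrist crop, knob top at (240,190)). The tongue has been drawn under and now shows at the bridge's left edge.

```bash
python3 -c "
from station import bot
print(bot.hand_in())"
```

```text
the job is handed in; nothing more can be done
None
```

The tapered pin is pressed home in the dock and released, standing upright with its shoulder on the bridge and the rack drawn in; the job is handed in at about 12.6 s, but the hand-in returned no verdict.

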